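Tuck the terminal box's cover flap under its lip

ROBOT

A 7-joint arm with a two-finger parallel gripper is mounted at the origin on the work surface. World frame = base frame: x ahead of the robot, y to its left, z up, the work surface at z = 0. Lengths are in m, angles in rad, forces in N, time in s.
With the tool pointing down it reaches from about 0.425 to 0.925 m from the base axis. Payload 6.8 kg.
Tool frame: the origin (TCP) lies at the very end of the fingers, on their centre line; the grasp point (between the pads) lies 19 mm behind it; z points along the fingers, y is the line along which they close (so a half turn about z gives the same grasp; the last joint's range is limited). The gripper opens to 85 mm and grips with 20 to 120 N. Pads are 22 mm wide; open, the fingers measure 114 mm over their backs; the gripper's body (76 mm by 85 mm) begins 54 mm behind the grasp point. The pads swing forward as they close: fully open they stand 13 mm farther back than shut.
Start: joints at [1.114, 0.477, 0.022, 1.555, -0.011, 1.109, -0.083], TCP at [0.231, -0.634, 0.231] pointing down, gripper open.
Joint ranges: [-2.96, 2.96], [-0.34, 2.1], [-1.41, 1.46], [0.24, 2.44], [-1.37, 4.51], [0.17, 1.92], [-2.96, 2.96]. Speed limits (rad/s): [2.39, 2.39, 3.14, 3.14, 3.14, 3.14, 3.14].

INTERFACE

Orientations are given as a rotation vector (axis times angle).
In Python, from bench import monitor, optics, r gives the robot as it stands.
- The arm moves only by the shell command python3 -m crank 'ROWS' [OPENING] [FORCE]. ROWS is JSON, a list of rows, each a list of 2 entries, a list of its own where there are three numbers: the shift along the tool's x, y, z in cm, then the turn, a rotation vector about the tool's x, y, z in rad. A call has 1 to 5 rows; each row shifts and turns the commanded pose from where the row before left it, along the tool's axes as they then stand; what a row does not reach is not made up. A row lasts 1/10 s, in which the tool goes at most 50 mm and 8.59 degrees, less where a joint would pass 70% of its speed; a pose out of reach is approached as far as the arm can. A call is refused whole if a number of a shift passes 5 or a number of a turn 0.15, either way. A call with a gripper value outside its range is refused whole. OPENING is the finger opening in cm, from 0 to 8.54, set as the call begins (- or left out, the last holds). The fingers move at their own pace and stop on an object; FORCE is the grip in N (left out, the last holds). Time passes only in rows, so rows that do not move let the fingers close. It gives the time, the measured TCP pose, the force, the opening and the grip force at its end, in the units of the state.
- monitor.get_obs(): the state, without advancing time (a new reading comes with each control period).
- optics.grab_frame(name): name is "side" or "top"; returns (picture, depth): 400x640x3 uint8, red, green, blue; 400x640 float32, m along the optical axis (not along the pixel's ray), 0 where there is no reading.
- optics.camera_model(name): a dict with "vertical_fov" (degrees; the focal length in pixels is half the picture's height over the tangent of half this angle, whatever the lens; pixels are square), "cx", "cy" (the principal point, pixels), "D" ([k1, k2, p1, p2, k3] as OpenCV has them; the pictures are not rectified), "R" (3x3) and "t" (3): a world point X has camera coordinates R X + t. Camera axes: x right, y down, z forward; pixel columns grow to the right and rows downward; lengths in m; the calibration is good to about 2 mm. A picture is of the moment at which its call begins. camera_model takes no time and is no camera call.
- r.hand_in(): hands the job in; it is judged then, once.
The state is a dict: "clock": time; "joints": joint angles; "qvel": joint speeds; "tau": joint torques, N m; "tcp_pos": TCP position; "orientation": TCP orientation; "contact_force": force on the tool from outside, world axes, zero at the start; "moment": the same for the moment, N m; "grip_width": finger opening in m; "gripper_force": force on a finger pad.
Only numpy, scipy, OpenCV 4.12 (cv2) and the standard library are available. Lean on these libraries where they do the work, as an engineer would, in place of code of your own. Each camera call takes 0.05 s, during which the arm holds its last target. There are 200 camera calls.

TASK

Close the wiring cover of the white terminal box: with the fingertips, push the open, sprung flap over until it lies flat, then, pressing it down, push it by its rib away from the hinge, fully home, so that its edge is tucked beneath the steel lip and it stays shut when you let go. Do not lift, tip or shift the box, and leave the loose parts around it where they lie.

Things in the scene. Friction and masses are not known exactly. Their poses are not given: they have to be found in the camera images.
- termbox: White sheet-steel terminal box, loose on the bench, about 3 kg, 180 (x) x 160 (y) x 60 mm high, its deck at z = 60 mm. Origin: centre of its underside. Its x axis points from the flap's hinge to the lip, y along the hinge line, z up. The opening in the deck spans x = -60 to 35, y = -57 to 57 mm. It must stay where it stands.
- hinge_back (a point): Point fixed to the box, in the middle of the hinge line when the sliding hinge is fully back (carriage = 0): x = -74, y = 0, z = 64 mm in the box's frame; same axes as the box. The actual hinge line lies 'carriage' metres farther along the box's +x.
- lip_mouth (a point): Point on the front edge of the lip's flat underside, mid-width: x = 47, y = 0, z = 68.5 mm in the box's frame and with its axes. The lip is a dark steel strip 90 mm wide (y), 3 mm thick, underside 3 mm above a flat-lying flap's upper face; it ends at its riser, x = 61 mm. From the mouth a small flare rises 5 mm back towards the hinge (to x = 42 mm).
- flap (a joint): Flap angle, rad: 0 flat over the opening, 1.57 upright, more = leaning back from the lip; at most 1.8. White steel plate 120 mm wide (along the hinge), reaching 105 mm from the hinge line, 3 mm thick, centred on it. Sprung: untucked it springs up to about 0.5 or more; pressing it flat 50 mm from the hinge takes about 2.5 N. Starts open at 1.15 to 1.65; tucked, it rests up against the lip at about 0.03.
- carriage (a joint): How far the flap with its hinge is slid towards the lip, m: 0 fully back, 0.026 fully home (end stop). Sliding takes about 3 N; it stays where it is left. Starts at 0 to 0.004. The flap can be folded flat only while this is below about 0.010; beyond, its edge lands on the lip. Flat and fully home, 10 mm of its edge lies beneath the flat part of the lip.
- flap_edge (a point): Middle of the flap's free edge, 105 mm from the hinge line, half-way through the plate; moves with the flap. x axis: from hinge to edge; z: out of the outer face (uppermost once closed; facing away from the lip while upright).
- rib (a point): Top of the rib on the flap's outer face, mid-length; moves with the flap, axes as flap_edge. Straight bar 80 mm long (along the hinge), 6 mm wide, 9 mm high above the outer face, centred 71 mm from the hinge line (its hinge-ward side at 68 mm). With the flap flat, a fingertip pressing on the plate between hinge and rib pushes this side towards the lip.
- screw_jar: Bystander: clear jar with white cap, 48 mm across, 60 mm high, standing; origin at the centre of its underside.
- spanner: Bystander: steel spanner about 150 mm long, lying flat along its own x; origin about mid-length, on its underside.
- hinge_bracket: Bystander: L-shaped metal hinge bracket, 50 x 35 mm foot, 46 mm high; origin at the centre of its underside.
- wedge: Bystander: red stepped block 70 x 30 x 32 mm; origin at the centre of its underside.

How it is judged:
On the way, in this order (a step that is already met when the one before it is completed fails the run):
1. the flap is folded flat, not yet slid under the lip (value of joint flap below 0.1 rad and value of joint carriage below 0.015 m), for 0.05 s.
2. the flap's edge is pushed home beneath the lip (value of joint flap below 0.06 rad and value of joint carriage above 0.021 m), for 0.2 s.
At the end, for the whole second after the job is handed in: The flap lies flat (angle under 0.06 rad) and is pushed home (slid more than 21 of its 26 mm, its edge beneath the lip), staying so by itself; the box stands level within 25 mm of where it was, each bystander within 30 mm (all of step 2 and velocity of joint flap between -0.05 and 0.05 rad/s and velocity of joint carriage between -0.01 and 0.01 m/s and angle between termbox's own z axis and vertical below 0.03 rad and not (distance of termbox from where it was at the start of the episode above 0.025 m) and not (distance of screw_jar from where it was at the start of the episode above 0.03 m) and not (distance of spanner from where it was at the start of the episode above 0.03 m) and not (distance of hinge_bracket from where it was at the start of the episode above 0.03 m) and not (distance of wedge from where it was at the start of the episode above 0.03 m)); the robot touches nothing.
It fails at once if the box is lifted, tipped or shifted (more than 25 mm, or 0.15 rad) (distance of termbox from where it was at the start of the episode above 0.025 m or height (world z) of termbox above 0.012 m or angle between termbox's own z axis and vertical above 0.15 rad).
It fails at once if the screw jar is lifted or moved more than 30 mm (distance of screw_jar from where it was at the start of the episode above 0.03 m).
It fails at once if the spanner is lifted or moved more than 30 mm (distance of spanner from where it was at the start of the episode above 0.03 m).
It fails at once if the hinge bracket is lifted or moved more than 30 mm (distance of hinge_bracket from where it was at the start of the episode above 0.03 m).
It fails at once if the wedge is lifted or moved more than 30 mm (distance of wedge from where it was at the start of the episode above 0.03 m).
It also fails if it takes over 35 s, if anything falls off the work surface, if the arm or the gripper's body presses on something with over 40 N, if the wrist force passes 120 N, or if a joint passes its speed limit or range.

## Working session

There is one attempt and no reset: what is moved stays moved. The work goes in short steps, Python scripts to look and compute and a shell command to move; the robot and the scene stay as the last step left them, time stands still between calls to the robot, and variables do not carry over. Pictures are saved under pics/ and viewed, at most 10 in all, crops included, and the job is handed in when it is done.

```bash
mkdir -p pics; ls; python3 - <<'E'
from bench import monitor, optics, r
import cv2,numpy as np
for n in("top","side"):
    p,d=optics.grab_frame(n);cv2.imwrite(f"pics/{n}0.png",p[:,:,::-1]);np.savez(f"{n}0.npz",p=p,d=d)
    m=optics.camera_model(n);print(n,{k:np.round(v,3).tolist() for k,v in m.items()})
o=monitor.get_obs();print(o["clock"],o["tcp_pos"],o["orientation"],o["grip_width"])
E
```

```text
pics
top {'vertical_fov': 47.705, 'cx': 320.518, 'cy': 202.264, 'D': [-0.122, 0.0, 0.0, 0.0, 0.0], 'R': [[0.013, -1.0, 0.006], [-0.984, -0.014, -0.18], [0.18, -0.004, -0.984]], 't': [0.03, 0.593, 0.753]}
side {'vertical_fov': 51.447, 'cx': 321.85, 'cy': 199.91, 'D': [-0.107, 0.0, 0.0, 0.0, 0.0], 'R': [[0.824, -0.567, 0.003], [-0.302, -0.443, -0.844], [0.48, 0.695, -0.536]], 't': [-0.487, 0.245, 0.425]}
0.1 [ 0.23049238 -0.633861    0.23042819] [-3.09236969e+00 -5.44871242e-01  6.48872441e-04] 0.0856181817947214
```

View pics/top0.png

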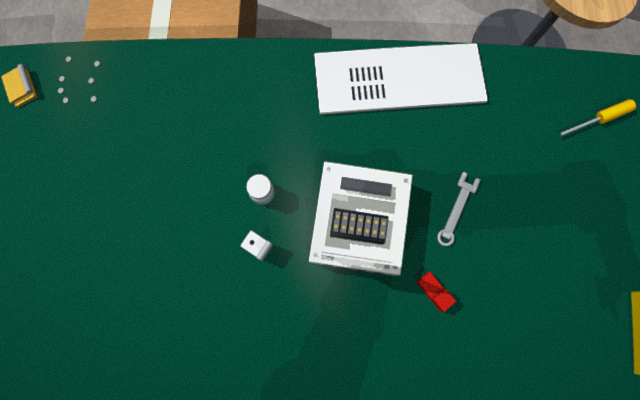

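View pics/side0.png

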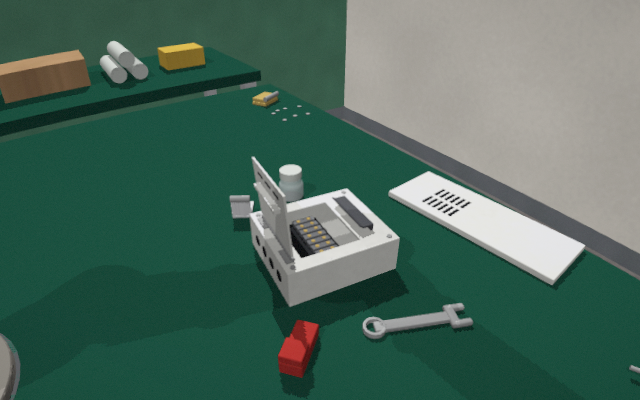

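The box stands centrally in both views (top: corners near (324,163), (412,174), (402,273), (310,262)). Its lip is on the far side at (367,186) and the flap is nearly upright at the near edge, around y=262. The jar and bracket lie to its left, the wedge and spanner to its right, and the near side is clear.

```bash
cat > h.py <<'E'
import numpy as np,cv2
from bench import monitor,optics,r
def cam(n):
    m=optics.camera_model(n);f=200/np.tan(np.radians(m["vertical_fov"]/2))
    return np.array([[f,0,m["cx"]],[0,f,m["cy"]],[0,0,1]]),np.array(m["D"],float),np.array(m["R"]),np.array(m["t"])
def rays(n,uv):
    K,D,R,t=cam(n);q=cv2.undistortPoints(np.float64(uv).reshape(-1,1,2),K,D)[:,0]
    return -R.T@t,np.c_[q,np.ones(len(q))],R
def onplane(n,uv,z):
    c,q,R=rays(n,uv);d=q@R;return c+d*((z-c[2])/d[:,2])[:,None]
def cloud(n,d):
    v,u=np.nonzero(d>0);c,q,R=rays(n,np.c_[u,v]);return u,v,c+(q*d[v,u][:,None])@R
E
python3 - <<'E'
from h import *
np.set_printoptions(precision=4,suppress=True)
z=np.load("top0.npz");u,v,P=cloud("top",z["d"]);col=z["p"][v,u].astype(int)
s=(u>290)&(u<425)&(v>150)&(v<285)
k=s&(abs(P[:,2]-.06)<.006)&(col.min(1)>110)
R=cv2.minAreaRect(np.float32(P[k][:,:2]*1000));print("deck rect",R,cv2.boxPoints(R))
k=s&(abs(P[:,2]-.0715)<.012)&(col.max(1)<110)&(v<205)
print("lip",cv2.minAreaRect(np.float32(P[k][:,:2]*1000)),np.median(P[k],0))
print("corners",onplane("top",[[324,163],[412,174],[402,273],[310,262]],.06))
for n in("top","side"):
    z=np.load(n+"0.npz");u,v,P=cloud(n,z["d"])
    k=(P[:,2]>.085)&(P[:,2]<.19)&(abs(P[:,0]-.5)<.2)&(abs(P[:,1]+.06)<.12)
    Q=P[k];print(n,len(Q),np.percentile(Q,[1,50,99],axis=0))
    for a in np.arange(.09,.18,.015):
        q=Q[abs(Q[:,2]-a)<.006]
        if len(q)>5: print(a,len(q),np.median(q,0),cv2.minAreaRect(np.float32(q[:,:2]*1000)))
E
```

```text
deck rect ((566.6751708984375, -34.575584411621094), (161.1084747314453, 181.1810302734375), 82.18714904785156) [[ 465.9752 -102.0674]
 [ 645.4744 -126.6967]
 [ 667.3751   32.9162]
 [ 487.876    57.5456]]
lip ((619.0701293945312, -41.75138854980469), (87.65131378173828, 22.775135040283203), 81.69718933105469) [ 0.6192 -0.0434  0.0718]
corners [[ 0.6638  0.0323  0.06  ]
 [ 0.6459 -0.1266  0.06  ]
 [ 0.4691 -0.1052  0.06  ]
 [ 0.4865  0.0546  0.06  ]]
top 455 [[ 0.4754 -0.0799  0.1149]
 [ 0.4835 -0.0218  0.1383]
 [ 0.4947  0.0334  0.1707]]
0.135 280 [ 0.4822 -0.0204  0.1371] ((484.7272644042969, -15.731483459472656), (93.67321014404297, 12.787915229797363), 82.94485473632812)
0.15 7 [ 0.4843 -0.0279  0.1546] ((485.5420227050781, -34.846397399902344), (93.72327423095703, 4.822452068328857), 82.90261840820312)
0.16499999999999998 157 [ 0.4865 -0.022   0.1686] ((486.13232421875, -22.812885284423828), (119.62291717529297, 3.846149206161499), 82.87800598144531)
side 1419 [[ 0.4725 -0.0843  0.0861]
 [ 0.482  -0.0422  0.1383]
 [ 0.4951  0.0328  0.1698]]
0.09 156 [ 0.4866 -0.0375  0.0904] ((488.25390625, -27.017520904541016), (115.68151092529297, 3.6248114109039307), 83.57355499267578)
0.105 160 [ 0.4853 -0.0409  0.1045] ((488.3873596191406, -26.019813537597656), (119.63028717041016, 4.242105960845947), 82.64559173583984)
0.12 75 [ 0.4804 -0.0707  0.1195] ((481.3336486816406, -62.418190002441406), (44.91102981567383, 3.6716978549957275), 85.42081451416016)
0.135 377 [ 0.4795 -0.0357  0.1379] ((481.5555725097656, -23.990989685058594), (120.58927917480469, 12.373931884765625), 82.83511352539062)
0.15 190 [ 0.4821 -0.0395  0.1496] ((484.78558349609375, -25.516525268554688), (119.05748748779297, 3.7379794120788574), 82.55435180664062)
0.16499999999999998 273 [ 0.4821 -0.0369  0.1672] ((484.8349304199219, -24.570518493652344), (120.76237487792969, 4.376196384429932), 82.00959014892578)
```

The box measures 161 x 181 mm, centred at (0.567, -0.035) with a yaw of about -7.7°. The lip is 53 mm ahead of that centre and the flap is at about 1.6 rad, all matching the given sizes. I'll close the fingers and move round to the hinge side, keeping high.

```bash
python3 -m crank '[[[3.6,-3,0],[0,0,0]],[[3.6,-3,0],[0,0,0]],[[3.6,-3,0],[0,0,0]],[[3.6,-3,0],[0,0,0]],[[3.6,-3,0],[0,0,0]]]' 0 40
python3 -m crank '[[[3.6,-3,0],[0,0,0]],[[3.6,-3,0],[0,0,0]],[[0,0,0],[0,0,0.12]],[[0,0,0],[0,0,0.12]],[[0,0,0],[0,0,0.12]]]'
cat >> h.py <<'E'
from scipy.spatial.transform import Rotation as Ro
C=np.array([.5667,-.0346]);Y=np.radians(-7.7);EX=np.array([np.cos(Y),np.sin(Y)]);EY=np.array([-EX[1],EX[0]])
def where(goal=None):
    o=monitor.get_obs();p=o["tcp_pos"];R=Ro.from_rotvec(o["orientation"]).as_matrix()
    d=p[:2]-C;print("t %.2f box mm"%o["clock"],np.round([d@EX*1e3,d@EY*1e3,p[2]*1e3],1),"F",np.round(o["contact_force"],1),"w",o["grip_width"],"toolx yaw",np.degrees(np.arctan2(R[1,0],R[0,0])).round(1),"z",R[:,2].round(3))
    if goal is not None:
        g=C+EX*goal[0]/1e3+EY*goal[1]/1e3;print("tool cm",np.round(R.T@(np.r_[g,goal[2]/1e3]-p)*100,2))
E
python3 -c "
from h import *
where((-122,0,200))"
```

```text
clock: 0.6
tcp_pos: [0.3491, -0.43, 0.231]
orientation: [-3.094, -0.545, 0.0]
contact_force: [1.1, 0.6, 0.3]
grip_width: 0.0122
gripper_force: 0.0
clock: 1.1
tcp_pos: [0.3957, -0.3503, 0.231]
orientation: [-3.141, 0.024, 0.001]
contact_force: [0.2, -0.2, -0.1]
grip_width: 0.0001
gripper_force: 0.0
t 1.10 box mm [-127.1 -335.7  231. ] F [ 0.2 -0.2 -0.1] w 8.494250638272156e-05 toolx yaw -0.9 z [-0.001  0.    -1.   ]
tool cm [  4.51 -33.27   3.11]
```

```bash
python3 -m crank '[[[0,0,0],[0,0,0.12]],[[0.1,-4.8,0.3],[0,0,0]],[[0.1,-4.8,0.3],[0,0,0]],[[0.1,-4.8,0.3],[0,0,0]],[[0.1,-4.8,0.3],[0,0,0]]]' >/dev/null
python3 -m crank '[[[0,-4.8,0.6],[0,0,0]],[[0,-4.8,0.6],[0,0,0]],[[0,-4.8,0.6],[0,0,0]],[[0,0,0],[0,0,0]]]' >/dev/null
python3 -c "
from h import *
where((-115,0,106))"
```

```text
t 2.00 box mm [-124.9    6.2  200.9] F [ 0.2 -0.5 -0.7] w 7.922152535597035e-05 toolx yaw -6.9 z [-0.     0.002 -1.   ]
tool cm [0.99 0.66 9.49]
```

```bash
python3 -m crank '[[[0,0.3,3],[0,0,0.014]],[[0,0.3,3],[0,0,0]],[[0,0,2],[0,0,0]],[[0,0,1.4],[0,0,0]],[[0,0,0],[0,0,0]]]' >/dev/null
python3 - <<'E'
from h import *
where((-100,0,106))
p,d=optics.grab_frame("side");cv2.imwrite("pics/s1.png",p[120:320,180:440,::-1].repeat(2,0).repeat(2,1))
E
```

```text
t 2.50 box mm [-125.8   -7.1  105.5] F [-0.3  0.  -0.1] w -0.00017569950777167342 toolx yaw -8.3 z [-0.004 -0.    -1.   ]
tool cm [ 2.57 -0.73 -0.06]
```

View pics/s1.png

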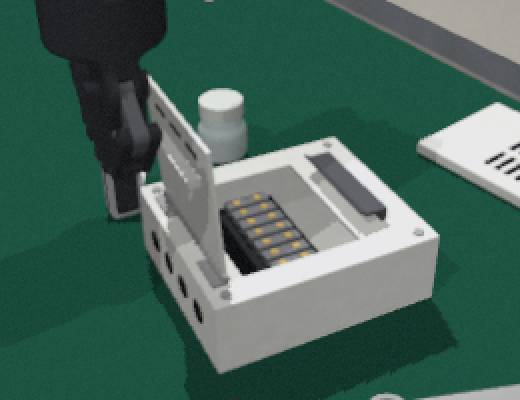

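The side view shows the fingers behind the flap, with the tip below rib height at crop (125,210). Next I push the flap over along its arc.

```bash
python3 -m crank '[[[1,-0.3,0],[0,0,0]],[[1,-0.3,0],[0,0,0]],[[1,0,0],[0,0,0]],[[1,0,0],[0,0,0]],[[0,0,0],[0,0,0]]]' >/dev/null
python3 -c "
from h import *
where()"
python3 -m crank '[[[0.5,0,0],[0,0,0]],[[0.5,0,0],[0,0,0]],[[0.4,0,0],[0,0,0]],[[0.4,0,0.2],[0,0,0]],[[0,0,0],[0,0,0]]]' >/dev/null
python3 - <<'E'
from h import *
where((-62,0,102))
p,d=optics.grab_frame("side");cv2.imwrite("pics/s2.png",p[120:320,180:440,::-1].repeat(2,0).repeat(2,1))
E
```

```text
t 3.05 box mm [-81.9  -0.6 107.7] F [-0.3  0.7  0.2] w 3.79719294321745e-05 toolx yaw -8.3 z [ 0.002  0.    -1.   ]
t 3.55 box mm [-65.4  -1.  105.2] F [0.7 0.1 0. ] w 7.66535053250773e-05 toolx yaw -8.3 z [ 0.  0. -1.]
tool cm [ 0.34 -0.1   0.32]
```

View pics/s2.png

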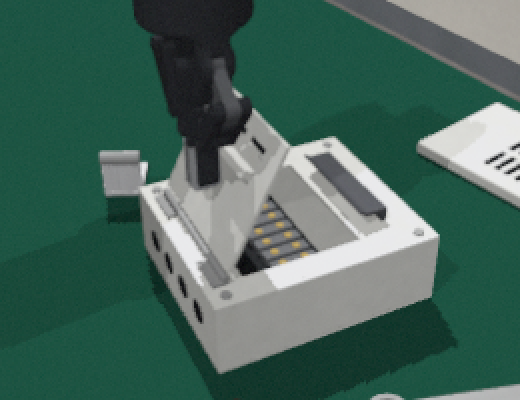

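The flap is tilting over at about 1.1 rad, with the fingertip at crop (203,180) between the hinge and the rib. I'll continue along the arc.

```bash
python3 -m crank '[[[0.5,0,0.4],[0,0,0]],[[0.5,-0.1,0.4],[0,0,0]],[[0.5,0,0.7],[0,0,0]],[[0.4,0,0.7],[0,0,0]],[[0,0,0],[0,0,0]]]' >/dev/null
python3 -c "
from h import *
where()"
python3 -m crank '[[[0.2,0,0.5],[0,0,0]],[[0.1,0,0.4],[0,0,0]],[[0.1,0,0.3],[0,0,0]],[[0,0,0],[0,0,0]]]' >/dev/null
python3 - <<'E'
from h import *
where((-41,0,66))
p,d=optics.grab_frame("side");cv2.imwrite("pics/s3.png",p[120:320,180:440,::-1].repeat(2,0).repeat(2,1))
E
```

```text
t 4.10 box mm [-47.   -0.1  82.1] F [-0.3 -1.   0.3] w -0.00010959566367669318 toolx yaw -8.3 z [-0.001  0.    -1.   ]
t 4.50 box mm [-43.2  -0.2  70.9] F [-1.   0.3  0.1] w 6.138620424282203e-05 toolx yaw -8.3 z [-0.001  0.    -1.   ]
tool cm [ 0.22 -0.02  0.49]
```

View pics/s3.png

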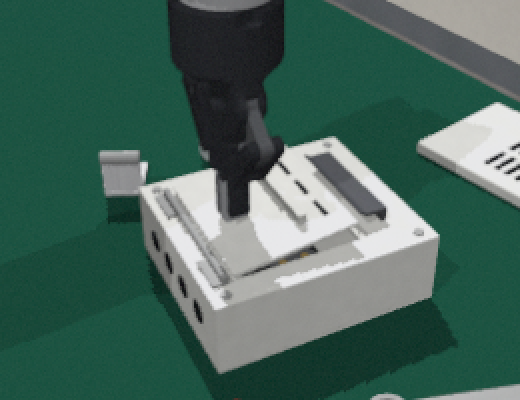

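The flap is almost flat, at about 0.15 rad, and its edge is still clear of the lip. Now I press down gently.

```bash
python3 -m crank '[[[0,0,0.25],[0,0,0]],[[0,0,0.2],[0,0,0]],[[0,0,0],[0,0,0]],[[0,0,0],[0,0,0]]]' >/dev/null
python3 -c "
from h import *
where()"
python3 -m crank '[[[0,0,0.1],[0,0,0]],[[0,0,0.1],[0,0,0]],[[0,0,0],[0,0,0]],[[0,0,0],[0,0,0]]]' >/dev/null
python3 - <<'E'
from h import *
where()
p,d=optics.grab_frame("side");cv2.imwrite("pics/s4.png",p[120:320,180:440,::-1].repeat(2,0).repeat(2,1))
u,v,P=cloud("side",d);q=P[:,:2]-C;x=q@EX*1e3;y=q@EY*1e3;z=P[:,2]*1e3
for y0 in(-50,-30,30):
  print(y0,[(a,np.round(np.median(z[(abs(x-a)<3)&(abs(y-y0)<8)]),1)) for a in(-60,-40,-20,10,25,32,38)])
E
```

```text
t 4.95 box mm [-42.8  -0.2  66.9] F [0.9 0.5 1.3] w 2.6332497035250852e-05 toolx yaw -8.3 z [ 0.001  0.    -1.   ]
t 5.35 box mm [-42.7  -0.2  65.4] F [-1.4 -0.2  7.1] w 0.0001620338915951226 toolx yaw -8.3 z [ 0.001 -0.    -1.   ]
-50 [(-60, np.float64(367.6)), (-40, np.float64(353.3)), (-20, np.float64(368.1)), (10, np.float64(66.2)), (25, np.float64(66.0)), (32, np.float64(60.8)), (38, np.float64(60.7))]
-30 [(-60, np.float64(281.1)), (-40, np.float64(230.8)), (-20, np.float64(274.3)), (10, np.float64(67.3)), (25, np.float64(66.0)), (32, np.float64(61.1)), (38, np.float64(61.0))]
30 [(-60, np.float64(66.5)), (-40, np.float64(66.7)), (-20, np.float64(66.5)), (10, np.float64(66.7)), (25, np.float64(66.1)), (32, np.float64(61.4)), (38, np.float64(61.3))]
```

View pics/s4.png

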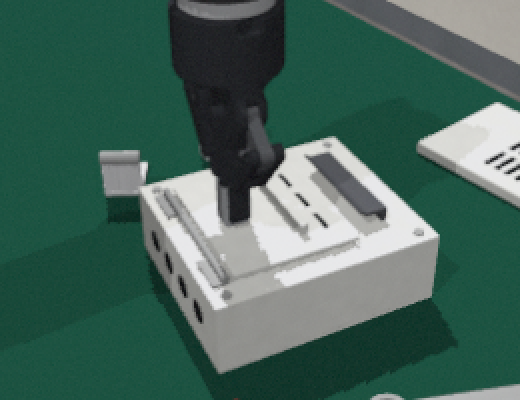

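The flap lies flat: its face measures z = 66 mm, its edge is at box x of about 30 mm, and the tip presses with 7 N. Now I slide it forward by the rib.

```bash
python3 -m crank '[[[0.6,0,0],[0,0,0]],[[0.6,0,0],[0,0,0]],[[0.6,0,0],[0,0,0]],[[0.6,0,0],[0,0,0]],[[0,0,0],[0,0,0]]]' >/dev/null
python3 -c "
from h import *
where()"
python3 -m crank '[[[0.4,0,0],[0,0,0]],[[0.4,0,0],[0,0,0]],[[0.4,0,0],[0,0,0]],[[0.4,0,0],[0,0,0]],[[0,0,0],[0,0,0]]]' >/dev/null
python3 -c "
from h import *
where((9,0,65))"
```

```text
t 5.90 box mm [-18.3  -0.2  65.4] F [0.2 0.  7.8] w 2.9112124146083985e-05 toolx yaw -8.3 z [ 0.001  0.    -1.   ]
t 6.40 box mm [-5.9 -0.6 64.9] F [-9.5  1.7 15.1] w 0.0002872557807843231 toolx yaw -8.3 z [-0.006 -0.    -1.   ]
tool cm [ 1.49 -0.07 -0.02]
```

```bash
python3 - <<'E'
from h import *
where()
p,d=optics.grab_frame("side");cv2.imwrite("pics/s5.png",p[120:320,180:440,::-1].repeat(2,0).repeat(2,1))
t,dt=optics.grab_frame("top");u,v,P=cloud("top",dt);col=t[v,u].astype(int)
k=(u>290)&(u<425)&(v>150)&(v<205)&(abs(P[:,2]-.0715)<.012)&(col.max(1)<110)
print("lip",np.median(P[k],0))
u,v,P=cloud("side",d);q=P[:,:2]-C;x=q@EX*1e3;y=q@EY*1e3;z=P[:,2]*1e3
for y0 in(-50,-54,30):
  print(y0,[(a,np.round(np.median(z[(abs(x-a)<2)&(abs(y-y0)<5)]),1)) for a in range(2,50,4)])
E
```

```text
t 6.40 box mm [-5.9 -0.6 64.9] F [-9.5  1.7 15.1] w 0.0002872557807843231 toolx yaw -8.3 z [-0.006 -0.    -1.   ]
lip [6.21009504e-01 3.40228412e-04 7.21831687e-02]
-50 [(2, np.float64(364.2)), (6, np.float64(364.5)), (10, np.float64(367.9)), (14, np.float64(367.6)), (18, np.float64(371.6)), (22, np.float64(66.5)), (26, np.float64(65.7)), (30, np.float64(65.3)), (34, np.float64(65.8)), (38, np.float64(65.7)), (42, np.float64(65.9)), (46, np.float64(65.8))]
-54 [(2, np.float64(367.9)), (6, np.float64(369.4)), (10, np.float64(370.9)), (14, np.float64(66.0)), (18, np.float64(65.9)), (22, np.float64(65.7)), (26, np.float64(65.5)), (30, np.float64(65.4)), (34, np.float64(65.8)), (38, np.float64(65.9)), (42, np.float64(65.7)), (46, np.float64(65.5))]
30 [(2, np.float64(nan)), (6, np.float64(nan)), (10, np.float64(nan)), (14, np.float64(nan)), (18, np.float64(nan)), (22, np.float64(nan)), (26, np.float64(nan)), (30, np.float64(66.0)), (34, np.float64(66.5)), (38, np.float64(65.9)), (42, np.float64(66.3)), (46, np.float64(66.2))]
  return _methods._mean(a, axis=axis, dtype=dtype,
  ret = ret.dtype.type(ret / rcount)
```

View pics/s5.png

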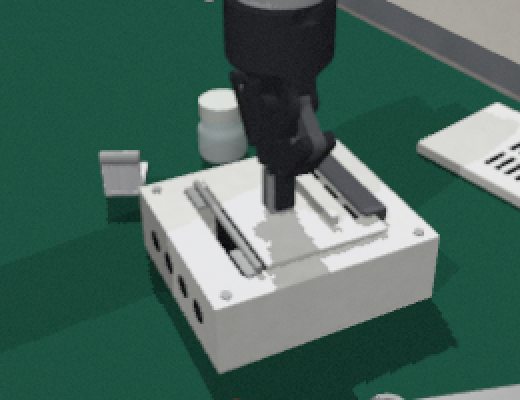

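The flap has slid along with the pressing fingertip. Its edge is already at the lip and it is still flat at z = 66 mm. I'll measure how far the edge has gone.

```bash
python3 - <<'E'
from h import *
p,d=optics.grab_frame("side")
u,v,P=cloud("side",d);q=P[:,:2]-C;x=q@EX*1e3;y=q@EY*1e3;z=P[:,2]*1e3
k=(abs(y+53)<5)&(x>30)&(x<80)
for a in range(44,68,2): print(a,np.round(np.median(z[k&(abs(x-a)<1.2)]),1),end="; ")
k=(abs(z-75)<3)&(x>-10)&(x<30)&(abs(y)<41);print("\nrib",k.sum(),np.percentile(x[k],[5,50,95]),np.median(z[k]))
E
```

```text
44 66.1; 46 65.6; 48 65.8; 50 65.6; 52 66.0; 54 66.2; 56 65.1; 58 61.4; 60 60.0; 62 60.8; 64 60.5; 66 60.9; 
rib 134 [-5.75709631 19.77740629 23.85310151] 74.65738912344497
```

The edge is at box x of about 57 mm, so the carriage is at about 26 mm and fully home. The lip has moved no more than 2 mm. I'll lift straight off and check that it stays.

```bash
python3 -m crank '[[[0,0,-0.3],[0,0,0]],[[0,0,-0.5],[0,0,0]],[[0,0,-2],[0,0,0]],[[0,0,-4],[0,0,0]],[[0,0,-4],[0,0,0]]]' >/dev/null
python3 -m crank '[[[-4,0,-2],[0,0,0]],[[-4,0,-2],[0,0,0]],[[-2,0,0],[0,0,0]],[[0,0,0],[0,0,0]],[[0,0,0],[0,0,0]]]' >/dev/null
python3 - <<'E'
from h import *
where()
p,d=optics.grab_frame("side");cv2.imwrite("pics/s6.png",p[120:320,180:440,::-1].repeat(2,0).repeat(2,1))
u,v,P=cloud("side",d);q=P[:,:2]-C;x=q@EX*1e3;y=q@EY*1e3;z=P[:,2]*1e3
k=(abs(y+53)<5)
for a in list(range(-40,44,10))+list(range(44,64,2)): print(a,np.round(np.median(z[k&(abs(x-a)<1.5)&(z<120)]),1),end="; ")
k=(abs(z-75)<3)&(x>-10)&(x<35)&(abs(y)<38);print("\nrib",k.sum(),np.percentile(x[k],[5,50,95]))
E
```

```text
t 7.55 box mm [-102.5    0.3  213.1] F [ 0.5 -0.1  0. ] w 0.0001976831506949184 toolx yaw -8.3 z [ 0.001 -0.    -1.   ]
-40 66.1; -30 66.8; -20 66.8; -10 67.3; 0 67.8; 10 68.1; 20 67.8; 30 68.5; 40 68.4; 44 69.1; 46 68.6; 48 68.7; 50 68.6; 52 68.8; 54 69.6; 56 60.8; 58 59.6; 60 60.8; 62 60.9; 
rib 150 [17.4929484  19.06183304 23.47357902]
```

View pics/s6.png

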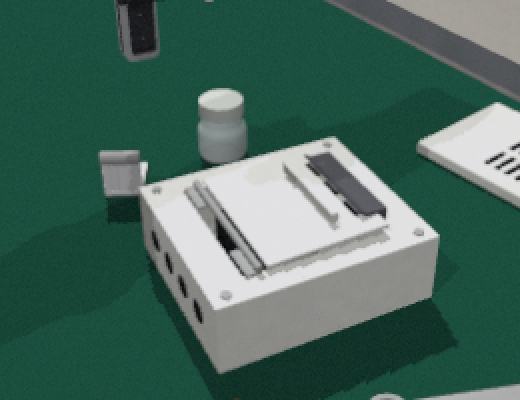

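Released, the flap stays tucked against the lip, rising about 3 mm over its length (about 0.03 rad). I'll check the carriage position against the box's own edges in this same view.

```bash
python3 - <<'E'
from h import *
for n in("side","top"):
    p,d=optics.grab_frame(n);u,v,P=cloud(n,d);q=P[:,:2]-C;x=q@EX*1e3;y=q@EY*1e3;z=P[:,2]*1e3
    k=(abs(y)<75)&(abs(y)>40)&(z>56)&(z<64)&(abs(x)<110);e=np.percentile(x[k],[.5,99.5])
    f=(abs(abs(y)-52)<6)&(z>65.5)&(z<73);b=(abs(z-75.5)<3)&(x>0)&(x<34)&(abs(y)<38)
    print(n,"deck",e,"mid",e.mean(),"plate end",np.percentile(x[f&(x<80)],[95,98,99.5]),"rib",np.percentile(x[b],[2,50,98]))
E
```

```text
side deck [-91.19807544  87.6169453 ] mid -1.7905650690958268 plate end [49.77954938 52.87759359 55.22478586] rib [17.36262787 19.11267419 23.68334423]
top deck [-88.65600083  89.58766889] mid 0.4658340293526848 plate end [54.57694768 55.96632222 56.69583027] rib [25.08376559 25.11938648 25.15500736]
```

The two views put the edge at 56–57 mm relative to the box, so the carriage is at about 25–26 mm. I'm handing it in.

```bash
python3 -c "
from bench import r
print(r.hand_in())"
```

```text
the job is handed in; nothing more can be done
None
```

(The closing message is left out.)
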